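# Make up two coffee-bar order trays

### The job

Make up the two orders on the counter: the lidded takeaway cup, the steel milk jug and the square tin go on the long tray with three coasters, and the white espresso mug and the brown bottle go on the short tray with two. Stand each upright in the middle of a coaster of its own, in any order and on whichever coaster of its tray you like; set the things down rather than dropping them, do not tip them over, and leave the saucers, the canister and the napkin holder where they are.

Things in the scene. Friction and masses are not known exactly. Their poses are not given: they have to be found in the camera images.
- cup_mid (a point): small white paper takeaway cup with a black lid, closed, round, 80 mm tall; 54 mm across at the foot, 57 mm at mid-height, 63 mm at the lid (the top 14 mm). This point is on its axis, half-way up (40 mm above its underside); z is its upright axis
- jug_mid (a point): small open steel milk jug, round, 70 mm tall, 58 mm across up to 42 mm height, 54 mm at the rim; a wire handle stands out on its +y side to 55 mm from the axis and a little spout on its -y side to 38 mm. This point is on the axis, half-way up (35 mm above its underside); z up. Grasp it across its x axis, clear of handle and spout
- tin_mid (a point): square aluminium tin with a dark lid, closed, 56 mm by 56 mm (lid 57 mm) and 75 mm tall. This point is on its axis, half-way up (37.5 mm above its underside); x and y are square to its sides, z up
- mug_mid (a point): low white ceramic espresso mug, open, round, 56 mm tall, 60 mm across, empty, with a handle on its +y side standing out to 54 mm from the axis. This point is on the axis, half-way up (28 mm above its underside); z up. Grasp it across its x axis, clear of the handle
- bottle_mid (a point): small brown glass bottle with a black cap, closed, round, 85 mm tall, body 44 mm across up to 56 mm height, neck and cap 25 mm across above 67 mm. This point is on its axis, half-way up (42.5 mm above its underside); z is its upright axis
- long_tray: long wooden order tray, 330 mm by 116 mm, with three coasters in a row; it is fixed to the counter and does not slide. Base 8 mm thick, rim 12 mm high; round cork coasters 84 mm across and 3 mm thick, so their tops lie 11 mm above the counter. Origin: middle of its underside, at counter height; z up, y along its length, x across. Coaster centres at y = -110, 0 and +110 mm, x = 0
- short_tray: short wooden order tray, 220 mm by 116 mm, with two coasters in a row; it is fixed to the counter and does not slide. Base 8 mm thick, rim 12 mm high; round cork coasters 84 mm across and 3 mm thick, so their tops lie 11 mm above the counter. Origin: middle of its underside, at counter height; z up, y along its length, x across. Coaster centres at y = -55 and +55 mm, x = 0
- saucers: bystander: stack of four white saucers, 116 mm across, 34 mm high, beyond the trays; origin at the middle of its underside
- canister: bystander: round steel canister with a black lid, 100 mm across, 109 mm high, at the left end of the stock; origin at the middle of its underside
- napkins: bystander: wooden napkin holder, 90 mm (x) by 120 mm (y), 95 mm high, at the right end of the stock; origin at the middle of its underside
Mind the look-alikes: they are no part of the job. What is shaped like the part that bears tin_mid but yellow is not meant. Leave any red look-alike of the part that bears cup_mid alone.

How it is judged:
By the outcome, as a careful person would: the job done as asked, in the order asked, and still so for the second after the job is handed in, with the robot touching nothing.
It also fails if it takes over 114 s, if anything falls off the work surface, if the arm or the gripper's body presses on something with over 40 N, if the wrist force passes 120 N, or if a joint passes its speed limit or range.

### The arm

A 6-joint arm with a two-finger parallel gripper is mounted at the origin on the work surface. World frame = base frame: x ahead of the robot, y to its left, z up, the work surface at z = 0. Lengths are in m, angles in rad, forces in N, time in s.
With the tool pointing down it reaches from about 0.4 to 0.825 m from the base axis. Payload 7 kg.
Tool frame: the origin (TCP) lies on the front face of the gripper's body, between the roots of the fingers; the fingertips stand 66 mm ahead of it and the grasp point (between the pads) lies 47 mm ahead of it; z points along the fingers, y is the line along which they close (so a half turn about z gives the same grasp; the last joint's range is limited). The gripper opens to 88 mm and grips with 3 to 60 N. Pads are 19 mm wide; open, the fingers measure 130 mm over their backs; the gripper's body (78 mm by 193 mm) begins 47 mm behind the grasp point.
Start: joints at [1.548, 0.359, 0.012, 0, -1.224, -0.288], TCP at [0.206, 0.643, 0.292] pointing down, gripper open.
Joint ranges: [-3.07, 3.07], [-1.43, 2.12], [-1.02, 1.25], [-3.03, 1.67], [-3.05, -0], [-3.03, 3.03]. Speed limits (rad/s): [2.39, 2.39, 3.01, 3.14, 3.14, 3.14].

### API

Orientations are given as [roll, pitch, yaw] about the fixed x, y, z axes, in that order (R = Rz(yaw) Ry(pitch) Rx(roll)).
In Python, from station import arm gives the robot as it stands. The module is installed in compiled form; this text tells all that it offers.
- The arm moves only by the tool move_arm, never from a script. Its argument "increments" is a list of rows, each an object of numbers: "jaw": the gripper command: -1 is shut, 1 is fully open, values between are in proportion; "dx", "dy", "dz": the shift along the tool's x, y, z in m; "twist": the turn about the tool's z in rad. A call has 1 to 12 rows; each row shifts and turns the commanded pose from where the row before left it, along the tool's axes as they then stand; what a row does not reach is not made up. A row lasts 1/12 s, in which the tool goes at most 41.7 mm and 7.16 degrees, less where a joint would pass 70% of its speed; a pose out of reach is approached as far as the arm can. A call is refused whole if a number of a shift passes 0.0417 or a number of a turn 0.125, either way. A call with a gripper value outside its range is refused whole. The fingers move at their own pace and stop on an object; "force" is the grip in N (left out, the last holds). Time passes only in rows, so rows that do not move let the fingers close. It gives the time, the measured TCP pose, the force, the opening and the grip force at its end, in the units of the state.
- arm.get_state(): the state, without advancing time (a new reading comes with each control period).
- arm.grab_frame(name): name is "side" or "top" or "wrist"; returns the picture (400x640x3 uint8, blue, green, red); there is no depth.
- arm.camera_info(name): a dict with "K" (3x3 intrinsics, pixels), "extrinsics" (4x4, takes a point from camera to world coordinates). Camera axes: x right, y down, z forward; pixel columns grow to the right and rows downward; lengths in m; the calibration is good to about 2 mm. A picture is of the moment at which its call begins: read the wrist's pose just before it. camera_info takes no time and is no camera call; for the wrist camera it gives the pose at the moment of the call.
- arm.job_done(): hands the job in; it is judged then, once.
Trained networks look in the newest picture that a camera, given by its name, has taken for a name from the list of things; names that differ only in an ending like _2 or _b are one class to them, and where a whole thing is asked for, a point or a joint stands for the part that bears it (a point fixed in the world has none). Each returns a list of dicts, best first, with "score" (0 to 1); they miss things now and then, are a little off and sometimes report something else, mostly with a low value. They report only what shows in the picture. A call takes as long as a camera call. They do not tell look-alikes from the thing itself.
- arm.find_in(camera, name): "position" ([x, y, z] in m, in world coordinates, good to about 4 mm: the middle of the surface that is visible of it).
- arm.silhouettes(camera, name): "pixels" (400x640 bool, what is visible of it).
- arm.pinpoint(camera, name): "position" ([x, y, z] in m, in world coordinates, good to about 4 mm: a listed point, or the origin of a listed thing).
The state is a dict: "t": time; "q": joint angles; "qd": joint speeds; "joint_efforts": joint torques, N m; "eef_pos": TCP position; "ee_rot": TCP orientation; "force": force on the tool from outside, world axes, zero at the start; "moment": the same for the moment, N m; "width": finger opening in m; "gripper_force": force on a finger pad.
Only numpy, scipy, OpenCV 4.12 (cv2) and the standard library are available. Lean on these libraries where they do the work, as an engineer would, in place of code of your own. Each camera call takes 0.05 s, during which the arm holds its last target. There are 200 camera calls.

## Working session

There is one attempt and no reset: what is moved stays moved. The work goes in short steps, Python scripts to look and compute and a tool call to move; the robot and the scene stay as the last step left them, time stands still between calls to the robot, and variables do not carry over. Pictures are saved under pics/ and viewed, at most 14 in all, crops included, and the job is handed in when it is done.

Besides the shell and the picture viewer there is one more tool, called after "Emit:" as a command line: name --argument value ..., lists and objects as JSON in quotes. move_arm: Moves the arm, as the interface text tells. Its arguments: {"type":"object","properties":{"increments":{"type":"array"},"force":{"type":"number"}},"required":["increments"]}

```bash
mkdir -p pics; cat > h.py <<'E'
from station import arm
import numpy as np, cv2
def proj(c,p):
    i=arm.camera_info(c);T=np.linalg.inv(i["extrinsics"]);q=T[:3,:3]@np.array(p)+T[:3,3];u=np.array(i["K"])@q
    return (u[:2]/u[2]).round().astype(int)
E
python3 - <<'E'
from h import *
a={c:arm.grab_frame(c) for c in("top","side")}
for c in a: cv2.imwrite(f"pics/{c}0.png",a[c])
s=arm.get_state();print(s["t"],s["eef_pos"],s["ee_rot"],s["width"])
for n in ["cup_mid","jug_mid","tin_mid","mug_mid","bottle_mid","long_tray","short_tray","saucers","canister","napkins"]:
  for c in("top","side"):
    for d in arm.pinpoint(c,n):print(n,c,round(d["score"],2),np.round(d["position"],3),proj(c,d["position"]))
E
```

```text
0.1 [0.20636057 0.6423426  0.29133911] [ 3.14014619e+00 -1.47703311e-04 -3.10921489e-01] 0.08815590193142195
cup_mid top 0.8 [ 0.313 -0.174  0.04 ] [375 270]
cup_mid top 0.63 [ 0.419 -0.152  0.041] [368 240]
cup_mid side 0.94 [ 0.317 -0.179  0.04 ] [273 290]
cup_mid side 0.87 [ 0.418 -0.148  0.044] [305 261]
jug_mid top 0.52 [ 0.445 -0.003  0.035] [326 233]
jug_mid side 0.9 [ 0.451 -0.002  0.037] [288 222]
tin_mid top 0.9 [0.377 0.288 0.042] [244 254]
tin_mid top 0.61 [0.481 0.35  0.038] [227 224]
tin_mid side 0.78 [0.482 0.347 0.044] [243 153]
tin_mid side 0.69 [0.37  0.278 0.039] [218 176]
mug_mid top 0.83 [0.422 0.141 0.032] [285 240]
mug_mid side 0.74 [0.419 0.141 0.029] [253 199]
bottle_mid top 0.68 [ 0.367 -0.272  0.045] [402 254]
bottle_mid side 0.77 [ 0.364 -0.276  0.047] [313 309]
long_tray top 0.85 [ 0.605 -0.161  0.004] [368 189]
long_tray top 0.6 [ 0.814 -0.033 -0.003] [332 135]
short_tray top 0.85 [ 0.61   0.176 -0.004] [277 189]
short_tray top 0.4 [ 0.368 -0.274  0.047] [403 254]
short_tray side 0.91 [0.608 0.178 0.001] [305 178]
saucers side 0.88 [ 0.81  -0.035  0.   ] [401 194]
saucers side 0.57 [ 0.368 -0.276  0.048] [315 308]
canister top 0.85 [ 0.41   0.467 -0.005] [198 244]
canister side 0.96 [0.415 0.465 0.005] [211 151]
napkins top 0.59 [ 0.39  -0.47   0.001] [454 247]
napkins side 0.98 [ 0.39  -0.465  0.001] [376 388]
```

View pics/top0.png

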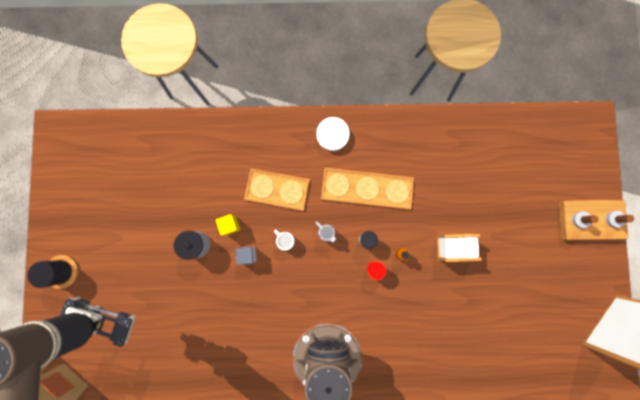

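View pics/side0.png

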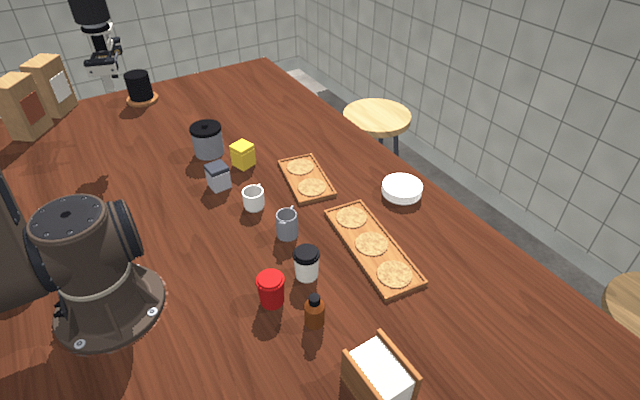

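The top picture shows the counter. Cup candidates are the white one with the black lid at top px (368,240) and the red look-alike at (376,270), so I take the white one. Tin candidates are the grey one at (244,254) and the yellow look-alike at (227,224), so I take the grey one. The jug at (326,233), mug at (285,240) and bottle at (402,254) have no look-alike. The side picture agrees: white cup (305,261), grey tin (218,176).

```bash
cat >> h.py <<'E'
def back(c,uv,z,info=None):
    i=info or arm.camera_info(c);E=np.array(i["extrinsics"]);d=np.linalg.inv(np.array(i["K"]))@np.c_[np.atleast_2d(uv).astype(float),np.ones(len(np.atleast_2d(uv)))].T
    d=(E[:3,:3]@d).T;o=E[:3,3];return (o+d*((z-o[2])/d[:,2])[:,None])[:,:2]
E
python3 - <<'E'
from h import *
a=arm.grab_frame("top");cv2.imwrite("pics/topc.png",cv2.resize(a[150:300,180:480],None,fx=2.6,fy=2.6,interpolation=cv2.INTER_CUBIC))
b=arm.grab_frame("side")
for c in("top","side"):
  for n,z in(("long_tray",.012),("short_tray",.012)):
    for d in arm.silhouettes(c,n)[:2]:
      v,u=np.nonzero(d["pixels"]);xy=back(c,np.c_[u,v],z)*1000
      r=cv2.minAreaRect(xy.astype(np.float32));print(c,n,round(d["score"],2),np.round(r[0],1),np.round(r[1],1),round(r[2],1))
print(arm.camera_info("wrist"))
E
```

```text
top long_tray 0.64 [ 609.3 -156. ] [327.5 119.3] 83.4
top short_tray 0.94 [610.3 175.5] [219.6 117.1] 78.7
side long_tray 0.65 [819.1 -21.5] [152.9 118.5] 46.4
side long_tray 0.58 [ 604.5 -158.8] [339.4 123.2] 82.9
side short_tray 0.6 [605.3 172.5] [234.4 122.1] 78.3
{'K': array([[297.50040416,   0.        , 319.80228452],
       [  0.        , 297.50040416, 201.56754281],
       [  0.        ,   0.        ,   1.        ]]), 'extrinsics': array([[-3.05458126e-01, -9.21650736e-01, -2.39280702e-01,
         2.70493105e-01],
       [-9.52205122e-01,  2.95429369e-01,  7.76330736e-02,
         6.22120339e-01],
       [-8.60032723e-04,  2.51557963e-01, -9.67841853e-01,
         3.85491207e-01],
       [ 0.00000000e+00,  0.00000000e+00,  0.00000000e+00,
         1.00000000e+00]])}
```

View pics/topc.png

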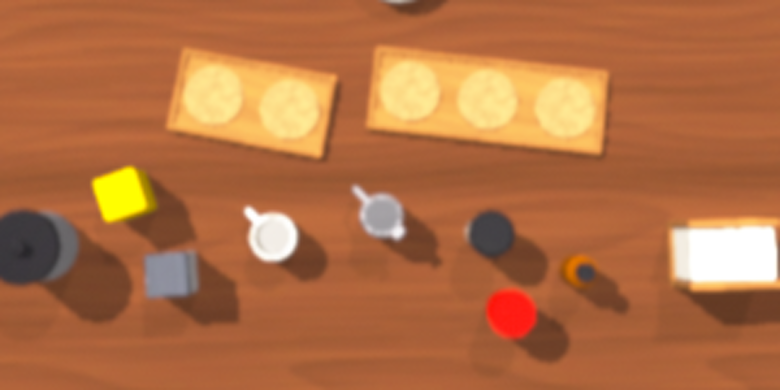

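The crop confirms the choices: black-lidded white cup at crop (491,233) with red beside it at (511,313), grey tin at (171,274) with yellow at (124,193). The mug and jug handles both point up and to the left, about 45° between +x and +y. Next I write a move planner and go to an overview pose.

```bash
cat >> h.py <<'E'
import sys
def plan(*wps,step=.040):
    # wps: (x,y,z,yaw_deg[,step]) waypoints for TCP; prints rows in tool axes
    s=arm.get_state();p=np.array(s["eef_pos"]);yaw=s["ee_rot"][2]
    print("t %.1f"%s["t"],np.round(p,4),round(np.degrees(yaw),1),"w %.4f"%s["width"],"F",np.round(s["force"],1),"q6 %.2f"%s["q"][5])
    for w in wps:
        g=np.array(w[:3],float);st=w[4] if len(w)>4 else step
        dy=np.radians(w[3])-yaw; dy=(dy+np.pi)%(2*np.pi)-np.pi
        n=int(max(1,np.ceil(np.linalg.norm(g-p)/st),np.ceil(abs(dy)/.115)));d=(g-p)/n
        out=[]
        for k in range(n):
            c,s_=np.cos(yaw),np.sin(yaw)
            out.append('{"dx":%.3f,"dy":%.3f,"dz":%.3f,"twist":%.3f}'%(c*d[0]+s_*d[1],s_*d[0]-c*d[1],-d[2],-dy/n))
            yaw+=dy/n
        p=g;print("->",w,n,"rows");print(",".join(out) if len(set(out))>1 else str(n)+" x "+out[0])
E
python3 -c "
from h import *
plan((.40,.25,.29,0))"
```

```text
t 1.4 [0.2064 0.6426 0.2922] -17.8 w 0.0875 F [0.1 1.  0.1] q6 -0.29
-> (0.4, 0.25, 0.29, 0) 11 rows
{"dx":0.028,"dy":0.029,"dz":0.000,"twist":-0.028},{"dx":0.027,"dy":0.029,"dz":0.000,"twist":-0.028},{"dx":0.026,"dy":0.030,"dz":0.000,"twist":-0.028},{"dx":0.025,"dy":0.031,"dz":0.000,"twist":-0.028},{"dx":0.024,"dy":0.032,"dz":0.000,"twist":-0.028},{"dx":0.023,"dy":0.032,"dz":0.000,"twist":-0.028},{"dx":0.022,"dy":0.033,"dz":0.000,"twist":-0.028},{"dx":0.022,"dy":0.033,"dz":0.000,"twist":-0.028},{"dx":0.021,"dy":0.034,"dz":0.000,"twist":-0.028},{"dx":0.020,"dy":0.035,"dz":0.000,"twist":-0.028},{"dx":0.019,"dy":0.035,"dz":0.000,"twist":-0.028}
```

Emit:
move_arm --increments '[{"dx": 0.028,"dy": 0.029,"twist": -0.028},{"dx": 0.027,"dy": 0.029,"twist": -0.028},{"dx": 0.026,"dy": 0.03,"twist": -0.028},{"dx": 0.025,"dy": 0.031,"twist": -0.028},{"dx": 0.024,"dy": 0.032,"twist": -0.028},{"dx": 0.023,"dy": 0.032,"twist": -0.028},{"dx": 0.022,"dy": 0.033,"twist": -0.028},{"dx": 0.022,"dy": 0.033,"twist": -0.028},{"dx": 0.021,"dy": 0.034,"twist": -0.028},{"dx": 0.02,"dy": 0.035,"twist": -0.028},{"dx": 0.019,"dy": 0.035,"twist": -0.028},{"dx": 0}]'

```text
$.increments[0]: bad value
```

```bash
cat > look.py <<'E'
from h import *
i=arm.camera_info("wrist");a=arm.grab_frame("wrist");cv2.imwrite("pics/"+sys.argv[1]+".png",a)
s=arm.get_state();print("t",s["t"],np.round(s["eef_pos"],4),np.round(s["ee_rot"],3))
for n in sys.argv[2:]:
    for d in arm.pinpoint("wrist",n)[:3]:
        p=np.array(d["position"]);print(n,round(d["score"],2),p.round(4),proj("wrist",p))
    if "tray" in n:
        for d in arm.silhouettes("wrist",n)[:1]:
            v,u=np.nonzero(d["pixels"]);r=cv2.minAreaRect((back("wrist",np.c_[u,v],.012,i)*1000).astype(np.float32));print("  rect",[np.round(k,1) for k in r])
    elif n in("tin_mid",):
        for d in arm.silhouettes("wrist",n)[:2]:
            v,u=np.nonzero(d["pixels"]);r=cv2.minAreaRect((back("wrist",np.c_[u,v],.075,i)*1000).astype(np.float32));print("  rect",[np.round(k,1) for k in r])
E
python3 look.py w1 cup_mid jug_mid tin_mid mug_mid bottle_mid long_tray short_tray
```

```text
t 1.45 [0.2064 0.6426 0.2922] [-3.142 -0.    -0.311]
  rect [array([349.3, 510.8]), array([24.7,  2.4]), np.float64(72.2)]
```

View pics/w1.png

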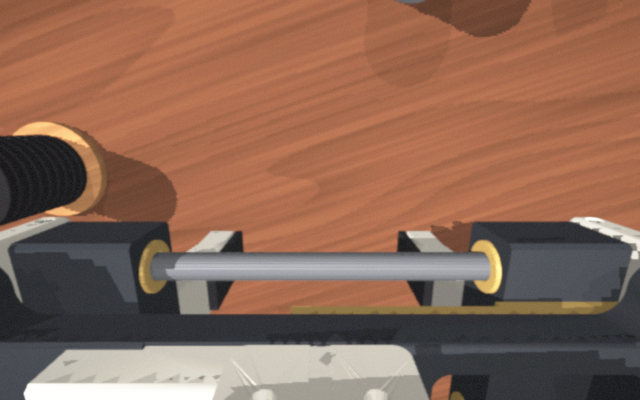

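The wrist view shows only bare counter ahead (the black item at (30,175) is unrelated), because the move was refused for missing keys. The camera looks along tool +x, so I'll approach with yaw -90°.

```bash
python3 -c "
from h import *
plan((.43,.42,.29,-90))"
```

```text
t 1.9 [0.2064 0.6426 0.2922] -17.8 w 0.0876 F [ 0.5 -0.2  0.2] q6 -0.29
-> (0.43, 0.42, 0.29, -90) 11 rows
{"dx":0.026,"dy":0.013,"dz":0.000,"twist":0.115},{"dx":0.027,"dy":0.010,"dz":0.000,"twist":0.115},{"dx":0.028,"dy":0.007,"dz":0.000,"twist":0.115},{"dx":0.028,"dy":0.004,"dz":0.000,"twist":0.115},{"dx":0.029,"dy":0.000,"dz":0.000,"twist":0.115},{"dx":0.029,"dy":-0.003,"dz":0.000,"twist":0.115},{"dx":0.028,"dy":-0.006,"dz":0.000,"twist":0.115},{"dx":0.027,"dy":-0.009,"dz":0.000,"twist":0.115},{"dx":0.026,"dy":-0.012,"dz":0.000,"twist":0.115},{"dx":0.024,"dy":-0.015,"dz":0.000,"twist":0.115},{"dx":0.022,"dy":-0.018,"dz":0.000,"twist":0.115}
```

Emit:
move_arm --increments '[{"dx": 0.026,"dy": 0.013,"dz": 0.0,"twist": 0.115,"jaw": 1},{"dx": 0.027,"dy": 0.01,"dz": 0.0,"twist": 0.115,"jaw": 1},{"dx": 0.028,"dy": 0.007,"dz": 0.0,"twist": 0.115,"jaw": 1},{"dx": 0.028,"dy": 0.004,"dz": 0.0,"twist": 0.115,"jaw": 1},{"dx": 0.029,"dy": 0.0,"dz": 0.0,"twist": 0.115,"jaw": 1},{"dx": 0.029,"dy": -0.003,"dz": 0.0,"twist": 0.115,"jaw": 1},{"dx": 0.028,"dy": -0.006,"dz": 0.0,"twist": 0.115,"jaw": 1},{"dx": 0.027,"dy": -0.009,"dz": 0.0,"twist": 0.115,"jaw": 1},{"dx": 0.026,"dy": -0.012,"dz": 0.0,"twist": 0.115,"jaw": 1},{"dx": 0.024,"dy": -0.015,"dz": 0.0,"twist": 0.115,"jaw": 1},{"dx": 0.022,"dy": -0.018,"dz": 0.0,"twist": 0.115,"jaw": 1},{"dx": 0,"dy": 0,"dz": 0,"twist": 0,"jaw": 1}]'

```text
t: 2.95
eef_pos: [0.4321, 0.4165, 0.2924]
ee_rot: [-3.141, -0.0, -1.586]
force: [-0.8, 0.0, -0.5]
width: 0.0877
gripper_force: 0.0
```

```bash
python3 look.py w2 tin_mid mug_mid short_tray
```

```text
t 3.0 [0.4311 0.4178 0.2923] [-3.141  0.    -1.58 ]
  rect [array([478.2, 345.6]), array([59.5, 56.6]), np.float64(18.6)]
  rect [array([375.1, 286. ]), array([62.2, 62.8]), np.float64(3.5)]
  rect [array([621.7, 244.7]), array([ 83.5, 122.9]), np.float64(79.2)]
```

View pics/w2.png

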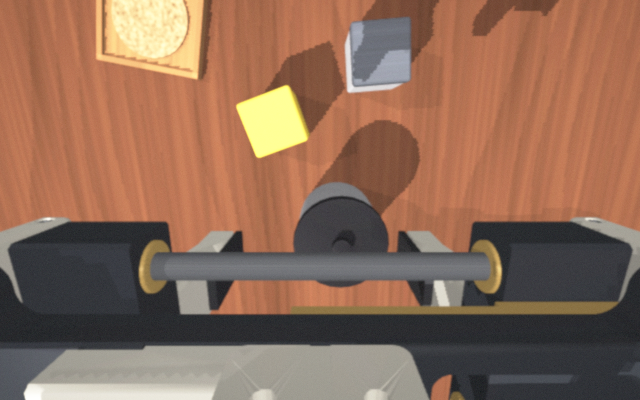

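The wrist view shows the grey tin lid at about (380,52), the yellow look-alike at (272,122), the canister at (340,240) and a short-tray coaster at (150,20). I'll measure the tin lid itself.

```bash
python3 - <<'E'
from h import *
a=cv2.imread("pics/w2.png");i=arm.camera_info("wrist")
m=arm.silhouettes("wrist","tin_mid")
for d in m:
    v,u=np.nonzero(d["pixels"]);print(d["score"],u.min(),u.max(),v.min(),v.max())
pts=[(356,23),(410,17),(410,82),(351,87)]
P=back("wrist",pts,.075,i)*1000;print(P.round(1),P.mean(0).round(1));E=np.roll(P,-1,0)-P;print(np.linalg.norm(E,axis=1).round(1),np.degrees(np.arctan2(E[:,1],E[:,0])).round(1))
for c in("wrist",):
  for d in arm.find_in(c,"tin_mid"):print(d)
cv2.imwrite("pics/tinc.png",cv2.resize(a[0:110,300:460],None,fx=5,fy=5,interpolation=cv2.INTER_CUBIC))
E
```

```text
0.59 237 308 86 155
0.55 345 410 17 91
[[394.9 261.9]
 [344.9 257.1]
 [340.8 313.5]
 [398.2 317.9]] [369.7 287.6]
[50.2 56.6 57.6 56.1] [-174.5   94.2    4.4  -93.4]
{'position': [0.4799, 0.344, 0.0755], 'score': 0.87}
{'position': [0.3748, 0.2862, 0.0766], 'score': 0.62}
```

View pics/tinc.png

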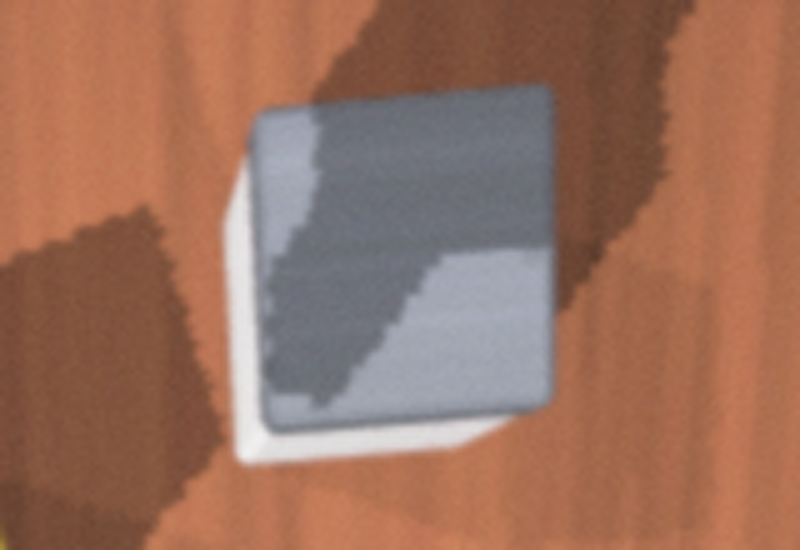

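The crop shows the tin lid with corners at about (255,113), (550,87), (552,407), (268,430), so its yaw is about 4.5° and its centre near (0.372, 0.287).

```bash
python3 -c "
from h import *
plan((.372,.287,.20,-85.5),(.372,.287,.089,-85.5,.03))"
```

```text
t 3.4 [0.4291 0.4202 0.2921] -90.2 w 0.0874 F [0.1 0.1 0.3] q6 -1.10
-> (0.372, 0.287, 0.2, -85.5) 5 rows
{"dx":0.027,"dy":0.011,"dz":0.018,"twist":-0.016},{"dx":0.026,"dy":0.012,"dz":0.018,"twist":-0.016},{"dx":0.026,"dy":0.012,"dz":0.018,"twist":-0.016},{"dx":0.026,"dy":0.013,"dz":0.018,"twist":-0.016},{"dx":0.026,"dy":0.013,"dz":0.018,"twist":-0.016}
-> (0.372, 0.287, 0.089, -85.5, 0.03) 4 rows
4 x {"dx":0.000,"dy":-0.000,"dz":0.028,"twist":-0.000}
```

Emit:
move_arm --increments '[{"dx": 0.027,"dy": 0.011,"dz": 0.018,"twist": -0.016,"jaw": 1},{"dx": 0.026,"dy": 0.012,"dz": 0.018,"twist": -0.016,"jaw": 1},{"dx": 0.026,"dy": 0.012,"dz": 0.018,"twist": -0.016,"jaw": 1},{"dx": 0.026,"dy": 0.013,"dz": 0.018,"twist": -0.016,"jaw": 1},{"dx": 0.026,"dy": 0.013,"dz": 0.018,"twist": -0.016,"jaw": 1},{"dx": 0,"dy": 0,"dz": 0,"twist": 0,"jaw": 1},{"dx": 0,"dy": 0,"dz": 0.025,"twist": 0,"jaw": 1},{"dx": 0,"dy": 0,"dz": 0.025,"twist": 0,"jaw": 1},{"dx": 0,"dy": 0,"dz": 0,"twist": 0,"jaw": 1},{"dx": 0,"dy": 0,"dz": 0,"twist": 0,"jaw": 1}]'

```text
t: 4.18
eef_pos: [0.3718, 0.2868, 0.1518]
ee_rot: [3.14, -0.002, -1.495]
force: [-0.4, 0.2, 0.5]
width: 0.0874
gripper_force: 0.0
```

```bash
python3 -c "
from h import *
plan((.372,.287,.089,-85.5,.03))"
```

```text
t 4.2 [0.3718 0.2868 0.1518] -85.6 w 0.0874 F [-0.4  0.2  0.5] q6 -1.00
-> (0.372, 0.287, 0.089, -85.5, 0.03) 3 rows
3 x {"dx":-0.000,"dy":-0.000,"dz":0.021,"twist":-0.001}
```

Emit:
move_arm --increments '[{"dx": 0,"dy": 0,"dz": 0.021,"twist": 0,"jaw": 1},{"dx": 0,"dy": 0,"dz": 0.021,"twist": 0,"jaw": 1},{"dx": 0,"dy": 0,"dz": 0.021,"twist": 0,"jaw": 1},{"dx": 0,"dy": 0,"dz": 0,"twist": 0,"jaw": 1},{"dx": 0,"dy": 0,"dz": 0,"twist": 0,"jaw": -1},{"dx": 0,"dy": 0,"dz": 0,"twist": 0,"jaw": -1},{"dx": 0,"dy": 0,"dz": 0,"twist": 0,"jaw": -1},{"dx": 0,"dy": 0,"dz": 0,"twist": 0,"jaw": -1},{"dx": 0,"dy": 0,"dz": 0,"twist": 0,"jaw": -1},{"dx": 0,"dy": 0,"dz": 0,"twist": 0,"jaw": -1}]' --force 25

```text
t: 5.02
eef_pos: [0.3724, 0.2873, 0.09]
ee_rot: [-3.141, 0.001, -1.496]
force: [-3.1, -0.2, 6.0]
width: 0.0566
gripper_force: 25.0
```

Emit:
move_arm --increments '[{"dx": 0,"dy": 0,"dz": -0.02,"twist": 0,"jaw": -1},{"dx": 0,"dy": 0,"dz": -0.035,"twist": 0,"jaw": -1},{"dx": 0,"dy": 0,"dz": -0.04,"twist": 0,"jaw": -1},{"dx": 0,"dy": 0,"dz": -0.035,"twist": 0,"jaw": -1},{"dx": 0,"dy": 0,"dz": 0,"twist": 0,"jaw": -1}]'

```text
t: 5.43
eef_pos: [0.3742, 0.2893, 0.2262]
ee_rot: [-3.134, 0.008, -1.494]
force: [0.5, 1.3, -1.6]
width: 0.0567
gripper_force: 25.0
```

```bash
python3 -c "
from h import *
plan((.60,-.08,.22,-90))"
```

```text
t 5.4 [0.3742 0.2893 0.2262] -85.6 w 0.0567 F [ 0.5  1.3 -1.6] q6 -1.00
-> (0.6, -0.08, 0.22, -90) 11 rows
{"dx":0.035,"dy":-0.018,"dz":0.001,"twist":0.007},{"dx":0.035,"dy":-0.018,"dz":0.001,"twist":0.007},{"dx":0.035,"dy":-0.018,"dz":0.001,"twist":0.007},{"dx":0.035,"dy":-0.019,"dz":0.001,"twist":0.007},{"dx":0.035,"dy":-0.019,"dz":0.001,"twist":0.007},{"dx":0.034,"dy":-0.019,"dz":0.001,"twist":0.007},{"dx":0.034,"dy":-0.019,"dz":0.001,"twist":0.007},{"dx":0.034,"dy":-0.020,"dz":0.001,"twist":0.007},{"dx":0.034,"dy":-0.020,"dz":0.001,"twist":0.007},{"dx":0.034,"dy":-0.020,"dz":0.001,"twist":0.007},{"dx":0.034,"dy":-0.020,"dz":0.001,"twist":0.007}
```

Emit:
move_arm --increments '[{"dx": 0.035,"dy": -0.018,"dz": 0,"twist": 0.007,"jaw": -1},{"dx": 0.035,"dy": -0.018,"dz": 0,"twist": 0.007,"jaw": -1},{"dx": 0.035,"dy": -0.018,"dz": 0,"twist": 0.007,"jaw": -1},{"dx": 0.035,"dy": -0.019,"dz": 0,"twist": 0.007,"jaw": -1},{"dx": 0.035,"dy": -0.019,"dz": 0,"twist": 0.007,"jaw": -1},{"dx": 0.034,"dy": -0.019,"dz": 0,"twist": 0.007,"jaw": -1},{"dx": 0.034,"dy": -0.019,"dz": 0,"twist": 0.007,"jaw": -1},{"dx": 0.034,"dy": -0.02,"dz": 0,"twist": 0.007,"jaw": -1},{"dx": 0.034,"dy": -0.02,"dz": 0,"twist": 0.007,"jaw": -1},{"dx": 0.034,"dy": -0.02,"dz": 0,"twist": 0.007,"jaw": -1},{"dx": 0.034,"dy": -0.02,"dz": 0,"twist": 0.007,"jaw": -1},{"dx": 0,"dy": 0,"dz": 0,"twist": 0,"jaw": -1}]'

```text
t: 6.43
eef_pos: [0.5995, -0.0887, 0.2182]
ee_rot: [3.141, -0.001, -1.577]
force: [1.1, 1.1, -1.3]
width: 0.0565
gripper_force: 25.0
```

```bash
python3 look.py w3 long_tray
```

```text
t 6.4833 [ 0.598  -0.0867  0.218 ] [ 3.14  -0.    -1.578]
long_tray 0.8 [ 6.092e-01 -1.572e-01  6.000e-04] [307 119]
  rect [array([ 608.7, -155.2]), array([229.8, 116.4]), np.float64(82.8)]
```

View pics/w3.png

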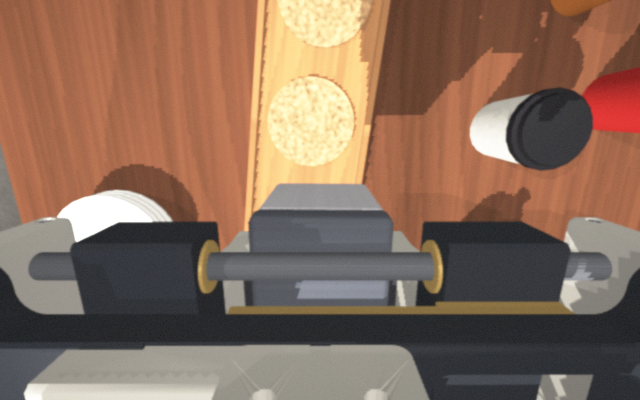

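The view shows the tin held, the middle coaster centred at (311,121), the right coaster partly visible at the top (325,~3), and the cup at (530,128).

```bash
python3 - <<'E'
from h import *
a=cv2.imread("pics/w3.png");i=arm.camera_info("wrist")
c=a[:180,250:390].astype(int);m=((c[...,0]>115)&(c[...,2]>190)).astype(np.uint8)  # pale cork
m=cv2.morphologyEx(m,cv2.MORPH_CLOSE,np.ones((7,7)));m=cv2.morphologyEx(m,cv2.MORPH_OPEN,np.ones((9,9)))
for k in cv2.findContours(m,cv2.RETR_EXTERNAL,cv2.CHAIN_APPROX_NONE)[0]:
    if len(k)<80: continue
    k=k[:,0]+[250,0];k=k[k[:,1]>1];P=(back("wrist",k,.011,i)*1000).astype(np.float32)
    A=np.c_[2*P,np.ones(len(P))];s=np.linalg.lstsq(A,(P**2).sum(1),rcond=None)[0];print(len(k),s[:2].round(1),np.sqrt(s[2]+s[:2]@s[:2]).round(1))
print(back("wrist",[(311,121)],.011,i)*1000)
plan((.594,-.267,.22,-90))
E
```

```text
480 [ 607.4 -168.9] 73.3
[[ 604.64773818 -154.28779078]]
t 6.6 [ 0.5967 -0.0842  0.2183] -90.2 w 0.0566 F [-0.4  0.8 -3. ] q6 -0.19
-> (0.594, -0.267, 0.22, -90) 5 rows
{"dx":0.037,"dy":0.000,"dz":-0.000,"twist":-0.001},{"dx":0.037,"dy":0.000,"dz":-0.000,"twist":-0.001},{"dx":0.037,"dy":0.000,"dz":-0.000,"twist":-0.001},{"dx":0.037,"dy":0.000,"dz":-0.000,"twist":-0.001},{"dx":0.037,"dy":0.001,"dz":-0.000,"twist":-0.001}
```

Emit:
move_arm --increments '[{"dx": 0.036,"dy": 0.001,"dz": 0,"twist": 0,"jaw": -1},{"dx": 0.037,"dy": 0.001,"dz": 0,"twist": 0,"jaw": -1},{"dx": 0.036,"dy": 0.001,"dz": 0,"twist": 0,"jaw": -1},{"dx": 0.037,"dy": 0.001,"dz": 0,"twist": 0,"jaw": -1},{"dx": 0.036,"dy": 0,"dz": 0,"twist": 0,"jaw": -1},{"dx": 0,"dy": 0,"dz": 0,"twist": 0,"jaw": -1},{"dx": 0,"dy": 0,"dz": 0.03,"twist": 0,"jaw": -1},{"dx": 0,"dy": 0,"dz": 0.03,"twist": 0,"jaw": -1},{"dx": 0,"dy": 0,"dz": 0.025,"twist": 0,"jaw": -1},{"dx": 0,"dy": 0,"dz": 0.015,"twist": 0,"jaw": -1},{"dx": 0,"dy": 0,"dz": 0,"twist": 0,"jaw": -1},{"dx": 0,"dy": 0,"dz": 0,"twist": 0,"jaw": -1}]'

```text
t: 7.58
eef_pos: [0.5926, -0.2643, 0.1189]
ee_rot: [3.14, 0.0, -1.571]
force: [0.4, 0.0, -1.1]
width: 0.0569
gripper_force: 25.0
```

Emit:
move_arm --increments '[{"dx": 0.002,"dy": 0,"dz": 0.008,"twist": 0,"jaw": -1},{"dx": 0,"dy": 0,"dz": 0.006,"twist": 0,"jaw": -1},{"dx": 0,"dy": 0,"dz": 0.003,"twist": 0,"jaw": -1},{"dx": 0,"dy": 0,"dz": 0,"twist": 0,"jaw": -1},{"dx": 0,"dy": 0,"dz": 0,"twist": 0,"jaw": -1}]'

```text
t: 8.0
eef_pos: [0.5929, -0.2675, 0.1024]
ee_rot: [-3.141, -0.0, -1.573]
force: [0.1, 0.0, -1.3]
width: 0.0566
gripper_force: 25.0
```

Emit:
move_arm --increments '[{"dx": 0,"dy": 0,"dz": 0.0013,"twist": 0,"jaw": -1},{"dx": 0,"dy": 0,"dz": 0,"twist": 0,"jaw": -1},{"dx": 0,"dy": 0,"dz": 0,"twist": 0,"jaw": 0.75},{"dx": 0,"dy": 0,"dz": 0,"twist": 0,"jaw": 0.75},{"dx": 0,"dy": 0,"dz": 0,"twist": 0,"jaw": 0.75},{"dx": 0,"dy": 0,"dz": 0,"twist": 0,"jaw": 0.75},{"dx": 0,"dy": 0,"dz": -0.015,"twist": 0,"jaw": 0.75},{"dx": 0,"dy": 0,"dz": -0.03,"twist": 0,"jaw": 0.75},{"dx": 0,"dy": 0,"dz": -0.04,"twist": 0,"jaw": 0.75},{"dx": 0,"dy": 0,"dz": -0.04,"twist": 0,"jaw": 0.75},{"dx": 0,"dy": 0,"dz": -0.04,"twist": 0,"jaw": 1}]'

```text
t: 8.92
eef_pos: [0.5925, -0.2675, 0.2677]
ee_rot: [3.141, -0.0, -1.573]
force: [1.4, 0.5, -0.8]
width: 0.0797
gripper_force: 0.0
```

```bash
python3 -c "
from h import *
plan((.52,.07,.27,-135))"
```

```text
t 8.9 [ 0.5925 -0.2675  0.2677] -90.1 w 0.0797 F [ 1.4  0.5 -0.8] q6 0.12
-> (0.52, 0.07, 0.27, -135) 9 rows
{"dx":-0.037,"dy":0.008,"dz":-0.000,"twist":0.087},{"dx":-0.037,"dy":0.011,"dz":-0.000,"twist":0.087},{"dx":-0.036,"dy":0.015,"dz":-0.000,"twist":0.087},{"dx":-0.034,"dy":0.018,"dz":-0.000,"twist":0.087},{"dx":-0.032,"dy":0.020,"dz":-0.000,"twist":0.087},{"dx":-0.031,"dy":0.023,"dz":-0.000,"twist":0.087},{"dx":-0.028,"dy":0.026,"dz":-0.000,"twist":0.087},{"dx":-0.026,"dy":0.028,"dz":-0.000,"twist":0.087},{"dx":-0.024,"dy":0.030,"dz":-0.000,"twist":0.087}
```

Jug next, to the left end coaster.

Emit:
move_arm --increments '[{"dx": -0.037,"dy": 0.008,"dz": 0,"twist": 0.087,"jaw": 1},{"dx": -0.037,"dy": 0.011,"dz": 0,"twist": 0.087,"jaw": 1},{"dx": -0.036,"dy": 0.015,"dz": 0,"twist": 0.087,"jaw": 1},{"dx": -0.034,"dy": 0.018,"dz": 0,"twist": 0.087,"jaw": 1},{"dx": -0.032,"dy": 0.02,"dz": 0,"twist": 0.087,"jaw": 1},{"dx": -0.031,"dy": 0.023,"dz": 0,"twist": 0.087,"jaw": 1},{"dx": -0.028,"dy": 0.026,"dz": 0,"twist": 0.087,"jaw": 1},{"dx": -0.026,"dy": 0.028,"dz": 0,"twist": 0.087,"jaw": 1},{"dx": -0.024,"dy": 0.03,"dz": 0,"twist": 0.087,"jaw": 1},{"dx": 0,"dy": 0,"dz": 0,"twist": 0,"jaw": 1},{"dx": 0,"dy": 0,"dz": 0,"twist": 0,"jaw": 1}]'

```text
t: 9.83
eef_pos: [0.5204, 0.072, 0.2663]
ee_rot: [-3.141, 0.001, -2.352]
force: [0.8, -0.1, -0.0]
width: 0.0874
gripper_force: 0.0
```

```bash
python3 look.py w4 jug_mid mug_mid cup_mid
```

```text
t 9.8833 [0.5205 0.0708 0.2661] [-3.141  0.    -2.353]
jug_mid 0.96 [ 0.4519 -0.0086  0.0333] [313  87]
mug_mid 0.78 [0.4239 0.141  0.0284] [426 170]
```

View pics/w4.png

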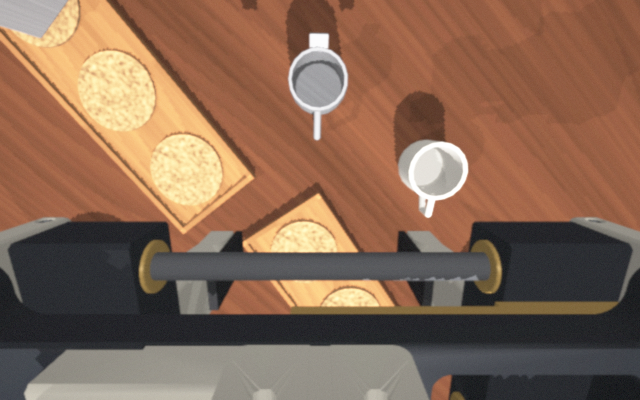

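The view shows the jug rim at (318,80) with its handle straight down in the image at (317,137) and spout up at (319,41). The mug rim is at (436,170) with its handle at (427,210).

```bash
python3 - <<'E'
from h import *
i=arm.camera_info("wrist")
b=lambda u,v,z:(back("wrist",[(u,v)],z,i)[0]*1000).round(1)
j=b(318.5,80,.070);print("jug",j,"spout",b(319,37,.066));h=b(317.5,115,.06);h2=b(317.5,137,.04)
for q in(h,h2):print(np.degrees(np.arctan2(*(q-j)[::-1])).round(1),np.hypot(*(q-j)).round(1))
m=b(436,170,.056);print("mug",m)
for q in(b(427,205,.045),b(427,212,.03)):print(np.degrees(np.arctan2(*(q-m)[::-1])).round(1),np.hypot(*(q-m)).round(1))
plan((.450,-.006,.19,-135),(.450,-.006,.080,-135,.03))
E
```

```text
jug [446.4  -6.6] spout [420.5 -31.9]
42.9 30.3
43.6 51.9
mug [421. 138.]
42.6 40.2
50.1 52.9
t 10.0 [0.5208 0.0691 0.2658] -135.0 w 0.0876 F [ 0.3 -0.2  0.7] q6 -1.29
-> (0.45, -0.006, 0.19, -135) 4 rows
4 x {"dx":0.026,"dy":-0.001,"dz":0.019,"twist":-0.000}
-> (0.45, -0.006, 0.08, -135, 0.03) 4 rows
4 x {"dx":-0.000,"dy":0.000,"dz":0.028,"twist":-0.000}
```

Emit:
move_arm --increments '[{"dx": 0.026,"dy": 0,"dz": 0.019,"twist": 0.01,"jaw": 1},{"dx": 0.026,"dy": 0,"dz": 0.019,"twist": 0.01,"jaw": 1},{"dx": 0.026,"dy": -0.001,"dz": 0.019,"twist": 0,"jaw": 1},{"dx": 0.026,"dy": -0.001,"dz": 0.019,"twist": 0,"jaw": 1},{"dx": 0,"dy": 0,"dz": 0,"twist": 0,"jaw": 1},{"dx": 0,"dy": 0,"dz": 0.02,"twist": 0,"jaw": 1},{"dx": 0,"dy": 0,"dz": 0.02,"twist": 0,"jaw": 1},{"dx": 0,"dy": 0,"dz": 0,"twist": 0,"jaw": 1},{"dx": 0,"dy": 0,"dz": 0,"twist": 0,"jaw": 1}]'

```text
t: 10.78
eef_pos: [0.4473, -0.0052, 0.1495]
ee_rot: [3.141, -0.002, -2.377]
force: [1.2, 0.1, 0.2]
width: 0.0877
gripper_force: 0.0
```

```bash
python3 -c "
from h import *
plan((.448,-.006,.080,-136,.03))"
```

```text
t 10.8 [ 0.4473 -0.0052  0.1495] -136.2 w 0.0877 F [1.2 0.1 0.2] q6 -1.24
-> (0.448, -0.006, 0.08, -136, 0.03) 3 rows
3 x {"dx":0.000,"dy":-0.000,"dz":0.023,"twist":-0.001}
```

Emit:
move_arm --increments '[{"dx": 0,"dy": 0,"dz": 0.023,"twist": 0,"jaw": 1},{"dx": 0,"dy": 0,"dz": 0.023,"twist": 0,"jaw": 1},{"dx": 0,"dy": 0,"dz": 0.023,"twist": 0,"jaw": 1},{"dx": 0,"dy": 0,"dz": 0,"twist": 0,"jaw": 1},{"dx": 0,"dy": 0,"dz": 0,"twist": 0,"jaw": -1},{"dx": 0,"dy": 0,"dz": 0,"twist": 0,"jaw": -1},{"dx": 0,"dy": 0,"dz": 0,"twist": 0,"jaw": -1},{"dx": 0,"dy": 0,"dz": 0,"twist": 0,"jaw": -1},{"dx": 0,"dy": 0,"dz": 0,"twist": 0,"jaw": -1},{"dx": 0,"dy": 0,"dz": 0,"twist": 0,"jaw": -1}]'

```text
t: 11.62
eef_pos: [0.4481, -0.0039, 0.0817]
ee_rot: [-3.141, 0.001, -2.376]
force: [-2.3, 0.6, 6.9]
width: 0.0565
gripper_force: 25.0
```

```bash
python3 -c "
from h import *
plan((.448,-.006,.16,-136),(.619,-.048,.16,-136))"
```

```text
t 11.6 [ 0.4481 -0.0039  0.0817] -136.1 w 0.0565 F [-2.3  0.6  6.9] q6 -1.24
-> (0.448, -0.006, 0.16, -136) 2 rows
2 x {"dx":0.001,"dy":-0.001,"dz":-0.039,"twist":-0.001}
-> (0.619, -0.048, 0.16, -136) 5 rows
5 x {"dx":-0.019,"dy":-0.030,"dz":-0.000,"twist":-0.000}
```

Emit:
move_arm --increments '[{"dx": 0,"dy": 0,"dz": -0.02,"twist": 0,"jaw": -1},{"dx": 0,"dy": 0,"dz": -0.035,"twist": 0,"jaw": -1},{"dx": 0,"dy": 0,"dz": -0.035,"twist": 0,"jaw": -1},{"dx": -0.019,"dy": -0.03,"dz": 0,"twist": 0,"jaw": -1},{"dx": -0.019,"dy": -0.03,"dz": 0,"twist": 0,"jaw": -1},{"dx": -0.019,"dy": -0.03,"dz": 0,"twist": 0,"jaw": -1},{"dx": -0.019,"dy": -0.03,"dz": 0,"twist": 0,"jaw": -1},{"dx": -0.019,"dy": -0.03,"dz": 0,"twist": 0,"jaw": -1},{"dx": 0,"dy": 0,"dz": 0,"twist": 0,"jaw": -1},{"dx": 0,"dy": 0,"dz": 0,"twist": 0,"jaw": -1}]'

```text
t: 12.45
eef_pos: [0.6209, -0.047, 0.1695]
ee_rot: [3.141, -0.001, -2.377]
force: [-1.0, 0.7, -1.0]
width: 0.0564
gripper_force: 25.0
```

```bash
python3 look.py w5 jug_mid;python3 - <<'E'
from h import *
b=arm.grab_frame("side");cv2.imwrite("pics/s5.png",np.hstack([cv2.resize(b[90:330,200:480],None,fx=1.4,fy=1.4),cv2.resize(cv2.imread("pics/w5.png"),(400,336))]))
for d in arm.pinpoint("side","jug_mid")+arm.pinpoint("side","tin_mid"):print(d)
s=arm.get_state();print(s["eef_pos"])
E
```

```text
t 12.5 [ 0.6197 -0.0467  0.1698] [ 3.140e+00 -2.000e-03 -2.377e+00]
jug_mid 0.92 [ 0.6224 -0.0501  0.1223] [310 259]
{'position': [0.6171, -0.0473, 0.1263], 'score': 0.81}
{'position': [0.5903, -0.2753, 0.0514], 'score': 0.98}
{'position': [0.4795, 0.3454, 0.0423], 'score': 0.89}
[ 0.61926236 -0.04615291  0.17122016]
```

View pics/s5.png

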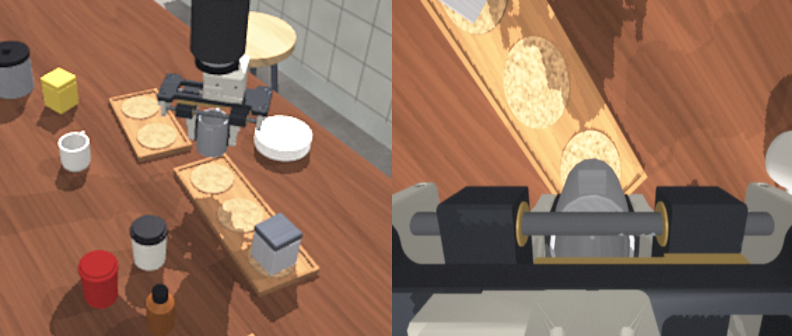

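The picture shows the jug held upright over the left coaster and the tin standing on the right coaster at (275,245). Set the jug down.

Emit:
move_arm --increments '[{"dx": 0.001,"dy": 0.001,"dz": 0.03,"twist": 0,"jaw": -1},{"dx": 0,"dy": 0,"dz": 0.025,"twist": 0,"jaw": -1},{"dx": 0,"dy": 0,"dz": 0.012,"twist": 0,"jaw": -1},{"dx": 0,"dy": 0,"dz": 0,"twist": 0,"jaw": -1},{"dx": 0,"dy": 0,"dz": 0,"twist": 0,"jaw": -1}]'

```text
t: 13.12
eef_pos: [0.6186, -0.0462, 0.1042]
ee_rot: [3.142, -0.001, -2.375]
force: [0.8, -0.8, -1.2]
width: 0.0561
gripper_force: 25.0
```

Emit:
move_arm --increments '[{"dx": 0.001,"dy": 0.001,"dz": 0.006,"twist": 0,"jaw": -1},{"dx": 0,"dy": 0,"dz": 0.004,"twist": 0,"jaw": -1},{"dx": 0,"dy": 0,"dz": 0.001,"twist": 0,"jaw": -1},{"dx": 0,"dy": 0,"dz": 0,"twist": 0,"jaw": -1},{"dx": 0,"dy": 0,"dz": 0,"twist": 0,"jaw": 0.75},{"dx": 0,"dy": 0,"dz": 0,"twist": 0,"jaw": 0.75},{"dx": 0,"dy": 0,"dz": 0,"twist": 0,"jaw": 0.75},{"dx": 0,"dy": 0,"dz": 0,"twist": 0,"jaw": 0.75},{"dx": 0,"dy": 0,"dz": -0.015,"twist": 0,"jaw": 0.75},{"dx": 0,"dy": 0,"dz": -0.035,"twist": 0,"jaw": 0.75},{"dx": 0,"dy": 0,"dz": -0.04,"twist": 0,"jaw": 0.75},{"dx": 0,"dy": 0,"dz": -0.04,"twist": 0,"jaw": 1}]'

```text
t: 14.12
eef_pos: [0.6168, -0.0465, 0.224]
ee_rot: [3.141, -0.002, -2.376]
force: [0.5, 1.1, 0.3]
width: 0.0794
gripper_force: 0.0
```

```bash
python3 -c "
from h import *
plan((.422,.140,.16,-134),(.422,.14,.078,-134,.03))"
```

```text
t 14.1 [ 0.6168 -0.0465  0.224 ] -136.1 w 0.0794 F [0.5 1.1 0.3] q6 -1.05
-> (0.422, 0.14, 0.16, -134) 7 rows
{"dx":0.002,"dy":0.038,"dz":0.009,"twist":-0.005},{"dx":0.001,"dy":0.038,"dz":0.009,"twist":-0.005},{"dx":0.001,"dy":0.039,"dz":0.009,"twist":-0.005},{"dx":0.001,"dy":0.039,"dz":0.009,"twist":-0.005},{"dx":0.001,"dy":0.039,"dz":0.009,"twist":-0.005},{"dx":0.001,"dy":0.039,"dz":0.009,"twist":-0.005},{"dx":0.000,"dy":0.039,"dz":0.009,"twist":-0.005}
-> (0.422, 0.14, 0.078, -134, 0.03) 3 rows
3 x {"dx":-0.000,"dy":0.000,"dz":0.027,"twist":-0.000}
```

Emit:
move_arm --increments '[{"dx": 0.002,"dy": 0.038,"dz": 0.009,"twist": -0.005,"jaw": 1},{"dx": 0.001,"dy": 0.038,"dz": 0.009,"twist": -0.005,"jaw": 1},{"dx": 0.001,"dy": 0.039,"dz": 0.009,"twist": -0.005,"jaw": 1},{"dx": 0.001,"dy": 0.039,"dz": 0.009,"twist": -0.005,"jaw": 1},{"dx": 0.001,"dy": 0.039,"dz": 0.009,"twist": -0.005,"jaw": 1},{"dx": 0.001,"dy": 0.039,"dz": 0.009,"twist": -0.005,"jaw": 1},{"dx": 0,"dy": 0.039,"dz": 0.009,"twist": -0.005,"jaw": 1},{"dx": 0,"dy": 0,"dz": 0,"twist": 0,"jaw": 1},{"dx": 0,"dy": 0,"dz": 0,"twist": 0,"jaw": 1}]'

```text
t: 14.87
eef_pos: [0.4203, 0.1427, 0.1601]
ee_rot: [-3.142, 0.0, -2.336]
force: [0.7, 0.4, 0.7]
width: 0.0876
gripper_force: 0.0
```

```bash
python3 -c "
from h import *
plan((.422,.14,.077,-134,.03))"
```

```text
t 14.9 [0.4203 0.1427 0.1601] -133.8 w 0.0876 F [0.7 0.4 0.7] q6 -1.54
-> (0.422, 0.14, 0.077, -134, 0.03) 3 rows
3 x {"dx":0.000,"dy":-0.001,"dz":0.028,"twist":0.001}
```

Emit:
move_arm --increments '[{"dx": 0,"dy": -0.001,"dz": 0.028,"twist": 0,"jaw": 1},{"dx": 0,"dy": -0.001,"dz": 0.028,"twist": 0,"jaw": 1},{"dx": 0,"dy": 0,"dz": 0.026,"twist": 0,"jaw": 1},{"dx": 0,"dy": 0,"dz": 0,"twist": 0,"jaw": 1},{"dx": 0,"dy": 0,"dz": 0,"twist": 0,"jaw": -1},{"dx": 0,"dy": 0,"dz": 0,"twist": 0,"jaw": -1},{"dx": 0,"dy": 0,"dz": 0,"twist": 0,"jaw": -1},{"dx": 0,"dy": 0,"dz": 0,"twist": 0,"jaw": -1},{"dx": 0,"dy": 0,"dz": 0,"twist": 0,"jaw": -1},{"dx": 0,"dy": 0,"dz": 0,"twist": 0,"jaw": -1}]'

```text
t: 15.7
eef_pos: [0.4235, 0.1402, 0.0789]
ee_rot: [-3.141, 0.002, -2.341]
force: [-1.9, 0.2, 8.3]
width: 0.0585
gripper_force: 25.0
```

```bash
python3 - <<'E'
from h import *
# short tray coasters from the first wide wrist view & nets
c=np.array([.608,.176]);a=np.radians(78.6);d=np.array([np.cos(a),np.sin(a)])
L=c+.055*d;R=c-.055*d;print(L,R)
plan((.422,.14,.16,-134),(L[0],L[1],.16,-134))
E
```

```text
[0.61887115 0.22991491] [0.59712885 0.12208509]
t 15.7 [0.4235 0.1402 0.0789] -134.1 w 0.0585 F [-1.9  0.2  8.3] q6 -1.53
-> (0.422, 0.14, 0.16, -134) 3 rows
3 x {"dx":0.000,"dy":0.000,"dz":-0.027,"twist":-0.001}
-> (np.float64(0.6188711537208519), np.float64(0.2299149146041947), 0.16, -134) 6 rows
6 x {"dx":-0.034,"dy":-0.013,"dz":-0.000,"twist":-0.000}
```

Emit:
move_arm --increments '[{"dx": 0,"dy": 0,"dz": -0.02,"twist": 0,"jaw": -1},{"dx": 0,"dy": 0,"dz": -0.035,"twist": 0,"jaw": -1},{"dx": 0,"dy": 0,"dz": -0.035,"twist": 0,"jaw": -1},{"dx": -0.034,"dy": -0.013,"dz": 0,"twist": 0,"jaw": -1},{"dx": -0.034,"dy": -0.013,"dz": 0,"twist": 0,"jaw": -1},{"dx": -0.034,"dy": -0.013,"dz": 0,"twist": 0,"jaw": -1},{"dx": -0.034,"dy": -0.013,"dz": 0,"twist": 0,"jaw": -1},{"dx": -0.034,"dy": -0.013,"dz": 0,"twist": 0,"jaw": -1},{"dx": -0.034,"dy": -0.013,"dz": 0,"twist": 0,"jaw": -1},{"dx": 0,"dy": 0,"dz": 0,"twist": 0,"jaw": -1},{"dx": 0,"dy": 0,"dz": 0,"twist": 0,"jaw": -1},{"dx": 0,"dy": 0,"dz": 0,"twist": 0,"jaw": -1}]'

```text
t: 16.7
eef_pos: [0.6204, 0.2316, 0.1672]
ee_rot: [3.141, -0.002, -2.341]
force: [-0.3, 0.1, -2.5]
width: 0.058
gripper_force: 25.0
```

```bash
python3 look.py w6 mug_mid short_tray jug_mid
```

```text
t 16.75 [0.6201 0.2315 0.1676] [ 3.141e+00 -1.000e-03 -2.341e+00]
mug_mid 0.79 [0.6215 0.2275 0.1179] [312 254]
short_tray 0.68 [ 0.6077  0.1809 -0.0034] [290 150]
  rect [array([609.5, 175.8]), array([221.6, 117.6]), np.float64(78.7)]
jug_mid 0.17 [ 6.099e-01  1.799e-01 -6.000e-04] [287 151]
```

View pics/w6.png

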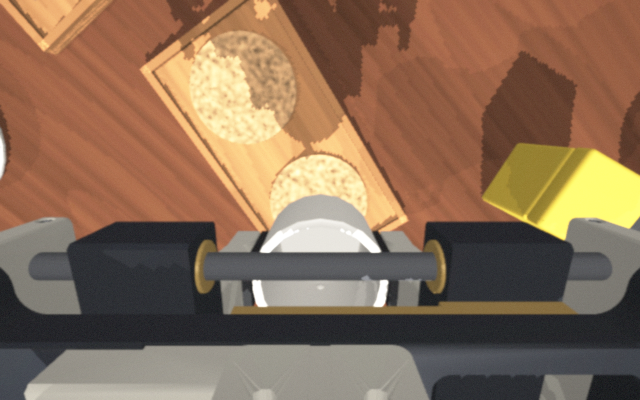

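The view shows the mug held over the left coaster, the free right coaster at (243,87), and the tray outline fully visible, with centre (0.6095, 0.176). Lower the mug.

Emit:
move_arm --increments '[{"dx": 0.001,"dy": 0,"dz": 0.03,"twist": 0,"jaw": -1},{"dx": 0,"dy": 0,"dz": 0.025,"twist": 0,"jaw": -1},{"dx": 0,"dy": 0,"dz": 0.012,"twist": 0,"jaw": -1},{"dx": 0,"dy": 0,"dz": 0,"twist": 0,"jaw": -1},{"dx": 0,"dy": 0,"dz": 0,"twist": 0,"jaw": -1}]'

```text
t: 17.37
eef_pos: [0.6203, 0.2312, 0.1011]
ee_rot: [-3.141, -0.001, -2.34]
force: [0.8, 0.5, -0.8]
width: 0.0586
gripper_force: 25.0
```

```bash
python3 -c "
from h import *
plan((.620,.230,.0905,-134))"
```

```text
t 17.4 [0.6203 0.2312 0.1011] -134.1 w 0.0586 F [ 0.8  0.5 -0.8] q6 -1.42
-> (0.62, 0.23, 0.0905, -134) 1 rows
1 x {"dx":0.001,"dy":-0.001,"dz":0.011,"twist":-0.002}
```

Emit:
move_arm --increments '[{"dx": 0.001,"dy": -0.001,"dz": 0.006,"twist": 0,"jaw": -1},{"dx": 0,"dy": 0,"dz": 0.004,"twist": 0,"jaw": -1},{"dx": 0,"dy": 0,"dz": 0.001,"twist": 0,"jaw": -1},{"dx": 0,"dy": 0,"dz": 0,"twist": 0,"jaw": -1},{"dx": 0,"dy": 0,"dz": 0,"twist": 0,"jaw": 0.75},{"dx": 0,"dy": 0,"dz": 0,"twist": 0,"jaw": 0.75},{"dx": 0,"dy": 0,"dz": 0,"twist": 0,"jaw": 0.75},{"dx": 0,"dy": 0,"dz": 0,"twist": 0,"jaw": 0.75},{"dx": 0,"dy": 0,"dz": -0.015,"twist": 0,"jaw": 0.75},{"dx": 0,"dy": 0,"dz": -0.035,"twist": 0,"jaw": 0.75},{"dx": 0,"dy": 0,"dz": -0.04,"twist": 0,"jaw": 0.75},{"dx": 0,"dy": 0,"dz": -0.04,"twist": 0,"jaw": 1}]'

```text
t: 18.37
eef_pos: [0.6199, 0.2295, 0.2209]
ee_rot: [3.141, -0.002, -2.341]
force: [1.1, 0.4, -0.3]
width: 0.0793
gripper_force: 0.0
```

```bash
python3 -c "
from h import *
plan((.50,-.08,.25,-135))"
```

```text
t 18.4 [0.6199 0.2295 0.2209] -134.1 w 0.0793 F [ 1.1  0.4 -0.3] q6 -1.42
-> (0.5, -0.08, 0.25, -135) 9 rows
{"dx":0.034,"dy":-0.014,"dz":-0.003,"twist":0.002},{"dx":0.034,"dy":-0.014,"dz":-0.003,"twist":0.002},{"dx":0.034,"dy":-0.014,"dz":-0.003,"twist":0.002},{"dx":0.034,"dy":-0.015,"dz":-0.003,"twist":0.002},{"dx":0.034,"dy":-0.015,"dz":-0.003,"twist":0.002},{"dx":0.034,"dy":-0.015,"dz":-0.003,"twist":0.002},{"dx":0.034,"dy":-0.015,"dz":-0.003,"twist":0.002},{"dx":0.034,"dy":-0.015,"dz":-0.003,"twist":0.002},{"dx":0.034,"dy":-0.015,"dz":-0.003,"twist":0.002}
```

Emit:
move_arm --increments '[{"dx": 0.034,"dy": -0.014,"dz": -0.003,"twist": 0.002,"jaw": 1},{"dx": 0.034,"dy": -0.014,"dz": -0.003,"twist": 0.002,"jaw": 1},{"dx": 0.034,"dy": -0.014,"dz": -0.003,"twist": 0.002,"jaw": 1},{"dx": 0.034,"dy": -0.015,"dz": -0.003,"twist": 0.002,"jaw": 1},{"dx": 0.034,"dy": -0.015,"dz": -0.003,"twist": 0.002,"jaw": 1},{"dx": 0.034,"dy": -0.015,"dz": -0.003,"twist": 0.002,"jaw": 1},{"dx": 0.034,"dy": -0.015,"dz": -0.003,"twist": 0.002,"jaw": 1},{"dx": 0.034,"dy": -0.015,"dz": -0.003,"twist": 0.002,"jaw": 1},{"dx": 0.034,"dy": -0.015,"dz": -0.003,"twist": 0.002,"jaw": 1},{"dx": 0,"dy": 0,"dz": 0,"twist": 0,"jaw": 1},{"dx": 0,"dy": 0,"dz": 0,"twist": 0,"jaw": 1}]'

```text
t: 19.28
eef_pos: [0.4989, -0.0824, 0.2475]
ee_rot: [-3.141, 0.001, -2.362]
force: [0.9, 0.1, 0.1]
width: 0.0879
gripper_force: 0.0
```

```bash
python3 look.py w7 cup_mid bottle_mid tin_mid
```

```text
t 19.3333 [ 0.4994 -0.0814  0.2474] [-3.141e+00  1.000e-03 -2.361e+00]
tin_mid 0.95 [ 0.5943 -0.2705  0.0479] [108 124]
  rect [array([ 585.9, -265. ]), array([84.2, 85.3]), np.float64(89.7)]
```

View pics/w7.png

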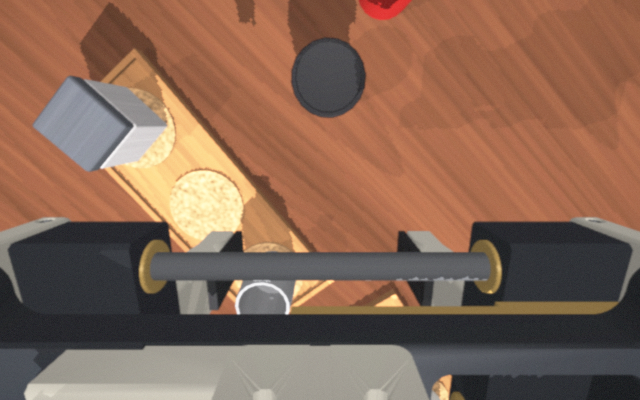

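The view shows the cup lid centred at (328.5,77), with the red look-alike at (385,5) beyond it. The tin and jug stand on their coasters.

```bash
python3 - <<'E'
from h import *
i=arm.camera_info("wrist")
for uv,z in(((328.5,77),.08),((206,206),.011)):print(back("wrist",[uv],z,i)[0].round(4))
plan((.417,-.150,.19,-135))
E
```

```text
[ 0.4208 -0.1485]
[ 0.6087 -0.1554]
t 19.5 [ 0.4999 -0.0799  0.2467] -135.1 w 0.0880 F [-0.2  0.1  0.3] q6 -1.02
-> (0.417, -0.15, 0.19, -135) 4 rows
4 x {"dx":0.027,"dy":0.002,"dz":0.014,"twist":-0.000}
```

Emit:
move_arm --increments '[{"dx": 0.027,"dy": 0.002,"dz": 0.015,"twist": 0,"jaw": 1},{"dx": 0.027,"dy": 0.002,"dz": 0.015,"twist": 0,"jaw": 1},{"dx": 0.027,"dy": 0.002,"dz": 0.015,"twist": 0,"jaw": 1},{"dx": 0.025,"dy": 0.001,"dz": 0.015,"twist": 0,"jaw": 1},{"dx": 0,"dy": 0,"dz": 0.02,"twist": 0,"jaw": 1},{"dx": 0,"dy": 0,"dz": 0,"twist": 0,"jaw": 1},{"dx": 0,"dy": 0,"dz": 0,"twist": 0,"jaw": 1}]'

```text
t: 20.12
eef_pos: [0.4196, -0.1502, 0.1666]
ee_rot: [3.141, -0.002, -2.358]
force: [-0.1, -0.0, 0.4]
width: 0.0874
gripper_force: 0.0
```

```bash
python3 -c "
from h import *
plan((.4195,-.150,.088,-135,.03))"
```

```text
t 20.1 [ 0.4196 -0.1502  0.1666] -135.1 w 0.0874 F [-0.1 -0.   0.4] q6 -0.89
-> (0.4195, -0.15, 0.088, -135, 0.03) 3 rows
3 x {"dx":-0.000,"dy":0.000,"dz":0.026,"twist":-0.001}
```

Emit:
move_arm --increments '[{"dx": 0,"dy": 0,"dz": 0.026,"twist": 0,"jaw": 1},{"dx": 0,"dy": 0,"dz": 0.026,"twist": 0,"jaw": 1},{"dx": 0,"dy": 0,"dz": 0.026,"twist": 0,"jaw": 1},{"dx": 0,"dy": 0,"dz": 0,"twist": 0,"jaw": 1},{"dx": 0,"dy": 0,"dz": 0,"twist": 0,"jaw": -1},{"dx": 0,"dy": 0,"dz": 0,"twist": 0,"jaw": -1},{"dx": 0,"dy": 0,"dz": 0,"twist": 0,"jaw": -1},{"dx": 0,"dy": 0,"dz": 0,"twist": 0,"jaw": -1},{"dx": 0,"dy": 0,"dz": 0,"twist": 0,"jaw": -1},{"dx": 0,"dy": 0,"dz": 0,"twist": 0,"jaw": -1}]' --force 15

```text
t: 20.95
eef_pos: [0.4205, -0.1505, 0.0901]
ee_rot: [-3.14, 0.002, -2.358]
force: [-0.5, 1.7, 7.7]
width: 0.0625
gripper_force: 15.0
```

```bash
python3 -c "
from h import *
plan((.4195,-.150,.22,-135),(.607,-.157,.22,-135))"
```

```text
t 20.9 [ 0.4205 -0.1505  0.0901] -135.1 w 0.0625 F [-0.5  1.7  7.7] q6 -0.89
-> (0.4195, -0.15, 0.22, -135) 4 rows
4 x {"dx":0.000,"dy":0.000,"dz":-0.032,"twist":-0.001}
-> (0.607, -0.157, 0.22, -135) 5 rows
5 x {"dx":-0.026,"dy":-0.028,"dz":-0.000,"twist":-0.000}
```

Emit:
move_arm --increments '[{"dx": 0,"dy": 0,"dz": -0.015,"twist": 0,"jaw": -1},{"dx": 0,"dy": 0,"dz": -0.03,"twist": 0,"jaw": -1},{"dx": 0,"dy": 0,"dz": -0.04,"twist": 0,"jaw": -1},{"dx": 0,"dy": 0,"dz": -0.04,"twist": 0,"jaw": -1},{"dx": -0.026,"dy": -0.027,"dz": 0,"twist": 0,"jaw": -1},{"dx": -0.026,"dy": -0.027,"dz": 0,"twist": 0,"jaw": -1},{"dx": -0.026,"dy": -0.027,"dz": 0,"twist": 0,"jaw": -1},{"dx": -0.026,"dy": -0.027,"dz": 0,"twist": 0,"jaw": -1},{"dx": -0.026,"dy": -0.027,"dz": 0,"twist": 0,"jaw": -1},{"dx": 0,"dy": 0,"dz": 0,"twist": 0,"jaw": -1},{"dx": 0,"dy": 0,"dz": 0,"twist": 0,"jaw": -1}]' --force 20

```text
t: 21.87
eef_pos: [0.6078, -0.1546, 0.2125]
ee_rot: [3.14, -0.001, -2.359]
force: [-0.8, -0.5, -0.7]
width: 0.0619
gripper_force: 20.0
```

```bash
python3 - <<'E'
from h import *
b=arm.grab_frame("side");cv2.imwrite("pics/s8.png",cv2.resize(b[100:330,220:480],None,fx=2.5,fy=2.5))
for n in("cup_mid","jug_mid","tin_mid","mug_mid"):
  for d in arm.pinpoint("side",n):print(n,np.round(d["position"],3),round(d["score"],2))
plan((.607,-.157,.102,-135))
E
```

```text
cup_mid [ 0.316 -0.176  0.038] 0.74
cup_mid [ 0.609 -0.156  0.164] 0.68
jug_mid [ 0.617 -0.044  0.049] 0.55
tin_mid [ 0.589 -0.274  0.052] 0.89
tin_mid [0.48  0.347 0.039] 0.73
mug_mid [0.621 0.23  0.041] 0.92
t 22.1 [ 0.6059 -0.1546  0.2144] -135.2 w 0.0619 F [-0.1  0.1 -1.5] q6 -0.85
-> (0.607, -0.157, 0.102, -135) 3 rows
3 x {"dx":0.000,"dy":-0.001,"dz":0.037,"twist":-0.001}
```

View pics/s8.png

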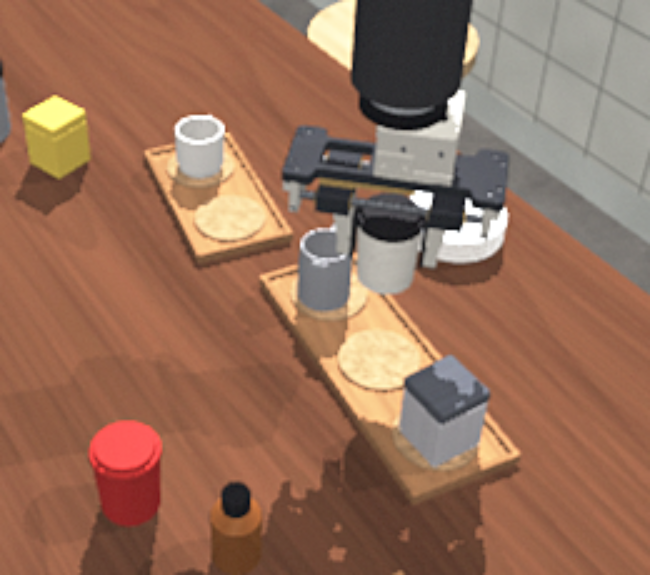

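The side picture shows the cup hanging upright over the middle coaster, and the mug, jug and tin standing on theirs.

Emit:
move_arm --increments '[{"dx": 0.001,"dy": -0.001,"dz": 0.035,"twist": 0,"jaw": -1},{"dx": 0,"dy": -0.001,"dz": 0.035,"twist": 0,"jaw": -1},{"dx": 0,"dy": 0,"dz": 0.02,"twist": 0,"jaw": -1},{"dx": 0,"dy": 0,"dz": 0.01,"twist": 0,"jaw": -1},{"dx": 0,"dy": 0,"dz": 0,"twist": 0,"jaw": -1},{"dx": 0,"dy": 0,"dz": 0,"twist": 0,"jaw": -1}]'

```text
t: 22.62
eef_pos: [0.6078, -0.1568, 0.1148]
ee_rot: [-3.141, 0.0, -2.358]
force: [0.9, -0.3, 0.1]
width: 0.0616
gripper_force: 20.0
```

```bash
python3 -c "
from h import *
plan((.607,-.157,.102,-135))"
```

```text
t 22.6 [ 0.6078 -0.1568  0.1148] -135.1 w 0.0616 F [ 0.9 -0.3  0.1] q6 -0.85
-> (0.607, -0.157, 0.102, -135) 1 rows
1 x {"dx":0.001,"dy":0.000,"dz":0.013,"twist":-0.002}
```

Emit:
move_arm --increments '[{"dx": 0,"dy": 0,"dz": 0.007,"twist": 0,"jaw": -1},{"dx": 0,"dy": 0,"dz": 0.004,"twist": 0,"jaw": -1},{"dx": 0,"dy": 0,"dz": 0.002,"twist": 0,"jaw": -1},{"dx": 0,"dy": 0,"dz": 0,"twist": 0,"jaw": -1},{"dx": 0,"dy": 0,"dz": 0,"twist": 0,"jaw": 0.8},{"dx": 0,"dy": 0,"dz": 0,"twist": 0,"jaw": 0.8},{"dx": 0,"dy": 0,"dz": 0,"twist": 0,"jaw": 0.8},{"dx": 0,"dy": 0,"dz": 0,"twist": 0,"jaw": 0.8},{"dx": 0,"dy": 0,"dz": -0.015,"twist": 0,"jaw": 0.8},{"dx": 0,"dy": 0,"dz": -0.035,"twist": 0,"jaw": 0.8},{"dx": 0,"dy": 0,"dz": -0.04,"twist": 0,"jaw": 0.8},{"dx": 0,"dy": 0,"dz": -0.04,"twist": 0,"jaw": 1}]'

```text
t: 23.62
eef_pos: [0.607, -0.1567, 0.2319]
ee_rot: [3.14, -0.001, -2.359]
force: [1.0, -0.1, -0.4]
width: 0.0821
gripper_force: 0.0
```

```bash
python3 -c "
from h import *
plan((.40,-.13,.25,-90))"
```

```text
t 23.6 [ 0.607  -0.1567  0.2319] -135.1 w 0.0821 F [ 1.  -0.1 -0.4] q6 -0.85
-> (0.4, -0.13, 0.25, -90) 7 rows
{"dx":0.018,"dy":0.024,"dz":-0.003,"twist":-0.113},{"dx":0.016,"dy":0.025,"dz":-0.003,"twist":-0.113},{"dx":0.013,"dy":0.027,"dz":-0.003,"twist":-0.113},{"dx":0.009,"dy":0.028,"dz":-0.003,"twist":-0.113},{"dx":0.006,"dy":0.029,"dz":-0.003,"twist":-0.113},{"dx":0.003,"dy":0.030,"dz":-0.003,"twist":-0.113},{"dx":-0.000,"dy":0.030,"dz":-0.003,"twist":-0.113}
```

Emit:
move_arm --increments '[{"dx": 0.018,"dy": 0.024,"dz": -0.003,"twist": -0.113,"jaw": 1},{"dx": 0.016,"dy": 0.025,"dz": -0.003,"twist": -0.113,"jaw": 1},{"dx": 0.013,"dy": 0.027,"dz": -0.003,"twist": -0.113,"jaw": 1},{"dx": 0.009,"dy": 0.028,"dz": -0.003,"twist": -0.113,"jaw": 1},{"dx": 0.006,"dy": 0.029,"dz": -0.003,"twist": -0.113,"jaw": 1},{"dx": 0.003,"dy": 0.03,"dz": -0.003,"twist": -0.113,"jaw": 1},{"dx": 0,"dy": 0.03,"dz": -0.003,"twist": -0.113,"jaw": 1},{"dx": 0,"dy": 0,"dz": 0,"twist": 0,"jaw": 1},{"dx": 0,"dy": 0,"dz": 0,"twist": 0,"jaw": 1},{"dx": 0,"dy": 0,"dz": 0,"twist": 0,"jaw": 1}]'

```text
t: 24.45
eef_pos: [0.4008, -0.1309, 0.2525]
ee_rot: [-3.14, 0.0, -1.568]
force: [-0.2, -0.1, -0.5]
width: 0.0877
gripper_force: 0.0
```

```bash
python3 look.py w9 bottle_mid; python3 - <<'E'
from h import *
i=arm.camera_info("wrist");a=cv2.imread("pics/w9.png")
print(arm.find_in("wrist","bottle_mid"))
for d in arm.silhouettes("wrist","bottle_mid")[:2]:
    v,u=np.nonzero(d["pixels"]);print(d["score"],u.min(),u.max(),v.min(),v.max(),u.mean(),v.mean())
E
```

```text
t 24.5 [ 0.401  -0.1309  0.2522] [-3.141 -0.    -1.568]
bottle_mid 0.89 [ 0.3668 -0.274   0.0447] [358  38]
[{'position': [0.3748, -0.2659, 0.0628], 'score': 0.77}, {'position': [0.5771, -0.2033, 0.0084], 'score': 0.52}]
0.57 331 384 6 72 356.79576680282213 38.6112142591905
```

View pics/w9.png

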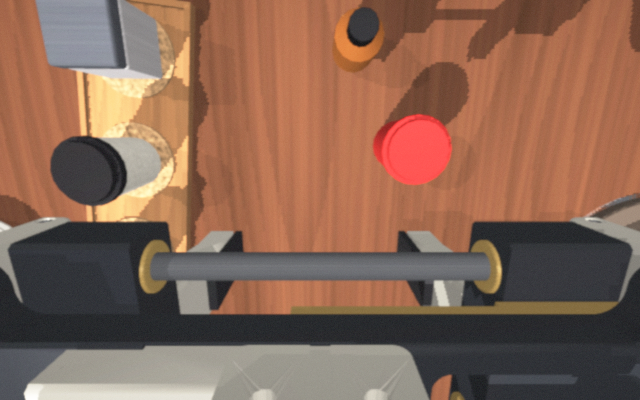

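The view shows the bottle cap at (364,25) and its body at (358,45), the red look-alike at (415,149), and the cup and tin standing on the tray on the left.

```bash
python3 - <<'E'
from h import *
i=arm.camera_info("wrist")
print(back("wrist",[(364,25)],.085,i)[0].round(4),back("wrist",[(415,149)],.08,i)[0].round(4))
plan((.367,-.273,.19,-85))
E
```

```text
[ 0.3666 -0.2733] [ 0.3171 -0.1772]
t 24.6 [ 0.4009 -0.1309  0.2516] -89.9 w 0.0876 F [-1.   0.3 -0.2] q6 -0.15
-> (0.367, -0.273, 0.19, -85) 4 rows
{"dx":0.035,"dy":0.009,"dz":0.015,"twist":-0.021},{"dx":0.035,"dy":0.009,"dz":0.015,"twist":-0.021},{"dx":0.035,"dy":0.010,"dz":0.015,"twist":-0.021},{"dx":0.035,"dy":0.011,"dz":0.015,"twist":-0.021}
```

Emit:
move_arm --increments '[{"dx": 0.036,"dy": 0.008,"dz": 0.015,"twist": 0,"jaw": 1},{"dx": 0.036,"dy": 0.009,"dz": 0.015,"twist": 0,"jaw": 1},{"dx": 0.036,"dy": 0.008,"dz": 0.015,"twist": 0,"jaw": 1},{"dx": 0.035,"dy": 0.009,"dz": 0.015,"twist": 0,"jaw": 1},{"dx": 0,"dy": 0,"dz": 0.015,"twist": 0,"jaw": 1},{"dx": 0,"dy": 0,"dz": 0,"twist": 0,"jaw": 1},{"dx": 0,"dy": 0,"dz": 0,"twist": 0,"jaw": 1}]'

```text
t: 25.23
eef_pos: [0.3663, -0.2744, 0.176]
ee_rot: [3.138, 0.001, -1.57]
force: [0.5, 1.9, 0.9]
width: 0.0876
gripper_force: 0.0
```

```bash
python3 -c "
from h import *
plan((.367,-.2735,.092,-90,.03))"
```

```text
t 25.2 [ 0.3663 -0.2744  0.176 ] -89.9 w 0.0876 F [0.5 1.9 0.9] q6 0.21
-> (0.367, -0.2735, 0.092, -90, 0.03) 3 rows
3 x {"dx":-0.000,"dy":-0.000,"dz":0.028,"twist":0.000}
```

Emit:
move_arm --increments '[{"dx": 0,"dy": 0,"dz": 0.028,"twist": 0,"jaw": 1},{"dx": 0,"dy": 0,"dz": 0.028,"twist": 0,"jaw": 1},{"dx": 0,"dy": 0,"dz": 0.027,"twist": 0,"jaw": 1},{"dx": 0,"dy": 0,"dz": 0,"twist": 0,"jaw": 1},{"dx": 0,"dy": 0,"dz": 0,"twist": 0,"jaw": -1},{"dx": 0,"dy": 0,"dz": 0,"twist": 0,"jaw": -1},{"dx": 0,"dy": 0,"dz": 0,"twist": 0,"jaw": -1},{"dx": 0,"dy": 0,"dz": 0,"twist": 0,"jaw": -1},{"dx": 0,"dy": 0,"dz": 0,"twist": 0,"jaw": -1},{"dx": 0,"dy": 0,"dz": 0,"twist": 0,"jaw": -1},{"dx": 0,"dy": 0,"dz": 0,"twist": 0,"jaw": -1}]' --force 25

```text
t: 26.15
eef_pos: [0.3669, -0.2741, 0.0944]
ee_rot: [-3.141, -0.0, -1.568]
force: [-1.3, -0.5, 1.4]
width: 0.0466
gripper_force: 0.0
```

```bash
python3 -c "
from h import *
plan((.367,-.2735,.24,-90),(.44,.0,.24,-100),(.599,.122,.24,-100))"
```

```text
t 26.1 [ 0.3669 -0.2741  0.0944] -89.8 w 0.0466 F [-1.3 -0.5  1.4] q6 0.21
-> (0.367, -0.2735, 0.24, -90) 4 rows
4 x {"dx":-0.000,"dy":-0.000,"dz":-0.036,"twist":0.001}
-> (0.44, 0.0, 0.24, -100) 8 rows
{"dx":-0.034,"dy":-0.009,"dz":-0.000,"twist":0.022},{"dx":-0.034,"dy":-0.008,"dz":-0.000,"twist":0.022},{"dx":-0.035,"dy":-0.008,"dz":-0.000,"twist":0.022},{"dx":-0.035,"dy":-0.007,"dz":-0.000,"twist":0.022},{"dx":-0.035,"dy":-0.006,"dz":-0.000,"twist":0.022},{"dx":-0.035,"dy":-0.005,"dz":-0.000,"twist":0.022},{"dx":-0.035,"dy":-0.005,"dz":-0.000,"twist":0.022},{"dx":-0.035,"dy":-0.004,"dz":-0.000,"twist":0.022}
-> (0.599, 0.122, 0.24, -100) 6 rows
6 x {"dx":-0.025,"dy":-0.023,"dz":-0.000,"twist":-0.000}
```

Emit:
move_arm --increments '[{"dx": 0,"dy": 0,"dz": 0,"twist": 0,"jaw": -1},{"dx": 0,"dy": 0,"dz": 0,"twist": 0,"jaw": -1},{"dx": 0,"dy": 0,"dz": 0,"twist": 0,"jaw": -1},{"dx": 0,"dy": 0,"dz": 0,"twist": 0,"jaw": -1}]'

```text
t: 26.48
eef_pos: [0.3669, -0.2741, 0.0942]
ee_rot: [-3.141, -0.0, -1.568]
force: [-0.8, 1.7, 6.1]
width: 0.0433
gripper_force: 25.0
```

Emit:
move_arm --increments '[{"dx": 0,"dy": 0,"dz": -0.02,"twist": 0,"jaw": -1},{"dx": 0,"dy": 0,"dz": -0.04,"twist": 0,"jaw": -1},{"dx": 0,"dy": 0,"dz": -0.04,"twist": 0,"jaw": -1},{"dx": 0,"dy": 0,"dz": -0.04,"twist": 0,"jaw": -1},{"dx": -0.035,"dy": -0.009,"dz": 0,"twist": 0,"jaw": -1},{"dx": -0.035,"dy": -0.009,"dz": 0,"twist": 0,"jaw": -1},{"dx": -0.035,"dy": -0.009,"dz": 0,"twist": 0,"jaw": -1},{"dx": -0.035,"dy": -0.009,"dz": 0,"twist": 0,"jaw": -1},{"dx": -0.035,"dy": -0.009,"dz": 0,"twist": 0,"jaw": -1},{"dx": -0.035,"dy": -0.009,"dz": 0,"twist": 0,"jaw": -1},{"dx": -0.035,"dy": -0.009,"dz": 0,"twist": 0,"jaw": -1},{"dx": -0.035,"dy": -0.009,"dz": 0,"twist": 0,"jaw": -1}]'

```text
t: 27.48
eef_pos: [0.4376, 0.0079, 0.2338]
ee_rot: [3.141, 0.0, -1.568]
force: [-0.1, 0.5, -1.6]
width: 0.0433
gripper_force: 25.0
```

```bash
python3 -c "
from h import *
plan((.599,.122,.2,-100),(.599,.122,.12,-100))"
```

```text
t 27.5 [0.4376 0.0079 0.2338] -89.8 w 0.0433 F [-0.1  0.5 -1.6] q6 -0.47
-> (0.599, 0.122, 0.2, -100) 6 rows
{"dx":-0.019,"dy":-0.027,"dz":0.006,"twist":0.030},{"dx":-0.020,"dy":-0.026,"dz":0.006,"twist":0.030},{"dx":-0.021,"dy":-0.026,"dz":0.006,"twist":0.030},{"dx":-0.021,"dy":-0.025,"dz":0.006,"twist":0.030},{"dx":-0.022,"dy":-0.025,"dz":0.006,"twist":0.030},{"dx":-0.023,"dy":-0.024,"dz":0.006,"twist":0.030}
-> (0.599, 0.122, 0.12, -100) 3 rows
3 x {"dx":-0.000,"dy":0.000,"dz":0.027,"twist":-0.000}
```

Emit:
move_arm --increments '[{"dx": -0.019,"dy": -0.027,"dz": 0.006,"twist": 0.03,"jaw": -1},{"dx": -0.02,"dy": -0.026,"dz": 0.006,"twist": 0.03,"jaw": -1},{"dx": -0.021,"dy": -0.026,"dz": 0.006,"twist": 0.03,"jaw": -1},{"dx": -0.021,"dy": -0.025,"dz": 0.006,"twist": 0.03,"jaw": -1},{"dx": -0.022,"dy": -0.025,"dz": 0.006,"twist": 0.03,"jaw": -1},{"dx": -0.022,"dy": -0.024,"dz": 0.006,"twist": 0.03,"jaw": -1},{"dx": 0,"dy": 0,"dz": 0,"twist": 0,"jaw": -1},{"dx": 0,"dy": 0,"dz": 0.03,"twist": 0,"jaw": -1},{"dx": 0,"dy": 0,"dz": 0.03,"twist": 0,"jaw": -1},{"dx": 0,"dy": 0,"dz": 0.015,"twist": 0,"jaw": -1},{"dx": 0,"dy": 0,"dz": 0,"twist": 0,"jaw": -1},{"dx": 0,"dy": 0,"dz": 0,"twist": 0,"jaw": -1}]'

```text
t: 28.48
eef_pos: [0.5992, 0.1196, 0.122]
ee_rot: [3.14, -0.002, -1.748]
force: [0.8, -0.4, -0.7]
width: 0.0431
gripper_force: 25.0
```

```bash
python3 -c "
from h import *
plan((.599,.122,.1055,-100))"
```

```text
t 28.5 [0.5992 0.1196 0.122 ] -100.1 w 0.0431 F [ 0.8 -0.4 -0.7] q6 -0.69
-> (0.599, 0.122, 0.1055, -100) 1 rows
1 x {"dx":-0.002,"dy":0.001,"dz":0.016,"twist":-0.002}
```

Emit:
move_arm --increments '[{"dx": -0.002,"dy": 0.001,"dz": 0.01,"twist": 0,"jaw": -1},{"dx": 0,"dy": 0,"dz": 0.005,"twist": 0,"jaw": -1},{"dx": 0,"dy": 0,"dz": 0.0015,"twist": 0,"jaw": -1},{"dx": 0,"dy": 0,"dz": 0,"twist": 0,"jaw": -1},{"dx": 0,"dy": 0,"dz": 0,"twist": 0,"jaw": 0.8},{"dx": 0,"dy": 0,"dz": 0,"twist": 0,"jaw": 0.8},{"dx": 0,"dy": 0,"dz": 0,"twist": 0,"jaw": 0.8},{"dx": 0,"dy": 0,"dz": 0,"twist": 0,"jaw": 0.8},{"dx": 0,"dy": 0,"dz": 0,"twist": 0,"jaw": 0.8},{"dx": 0,"dy": 0,"dz": -0.015,"twist": 0,"jaw": 0.8},{"dx": 0,"dy": 0,"dz": -0.035,"twist": 0,"jaw": 0.8},{"dx": 0,"dy": 0,"dz": -0.04,"twist": 0,"jaw": 0.8}]'

```text
t: 29.48
eef_pos: [0.5977, 0.1215, 0.1952]
ee_rot: [3.137, -0.003, -1.748]
force: [0.8, 1.2, -0.1]
width: 0.0789
gripper_force: 0.0
```

Emit:
move_arm --increments '[{"dx": 0,"dy": 0,"dz": -0.04,"twist": 0,"jaw": 1},{"dx": 0,"dy": 0,"dz": -0.04,"twist": 0,"jaw": 1},{"dx": 0,"dy": 0.035,"dz": 0,"twist": 0,"jaw": 1},{"dx": 0,"dy": 0.035,"dz": 0,"twist": 0,"jaw": 1},{"dx": 0,"dy": 0.035,"dz": 0,"twist": 0,"jaw": 1},{"dx": 0,"dy": 0.035,"dz": 0,"twist": 0,"jaw": 1},{"dx": 0,"dy": 0.035,"dz": 0,"twist": 0,"jaw": 1},{"dx": 0,"dy": 0,"dz": 0,"twist": 0,"jaw": 1},{"dx": 0,"dy": 0,"dz": 0,"twist": 0,"jaw": 1}]'

```text
t: 30.23
eef_pos: [0.4255, 0.1532, 0.2773]
ee_rot: [-3.14, 0.002, -1.745]
force: [-0.1, 1.4, 0.3]
width: 0.0876
gripper_force: 0.0
```

```bash
python3 - <<'E'
from h import *
a=arm.grab_frame("top");b=arm.grab_frame("side")
cv2.imwrite("pics/end.png",np.vstack([cv2.resize(a[160:220,230:430],None,fx=3.5,fy=3.5,interpolation=cv2.INTER_CUBIC),cv2.resize(b[130:310,250:510],(520,360))[:, :].copy() if 0 else cv2.copyMakeBorder(cv2.resize(b[130:310,250:510],(520,360)),0,0,0,180,0)]))
print(arm.get_state()["t"])
for n in("cup_mid","jug_mid","tin_mid","mug_mid","bottle_mid","saucers","canister","napkins"):
  for c in("top","side"):
    for d in arm.pinpoint(c,n)[:2]:print(n,c,np.round(d["position"],3),round(d["score"],2))
E
```

```text
30.3333
cup_mid top [ 0.311 -0.174  0.04 ] 0.66
cup_mid top [ 0.604 -0.159  0.054] 0.49
cup_mid side [ 0.318 -0.178  0.038] 0.81
jug_mid top [ 0.615 -0.047  0.042] 0.69
jug_mid side [ 0.616 -0.045  0.048] 0.59
jug_mid side [0.624 0.23  0.041] 0.54
tin_mid top [0.48  0.349 0.039] 0.62
tin_mid top [ 0.598 -0.267  0.048] 0.6
tin_mid side [ 0.592 -0.272  0.053] 0.67
tin_mid side [0.48  0.348 0.04 ] 0.61
mug_mid top [0.62  0.232 0.039] 0.49
mug_mid side [0.62  0.232 0.041] 0.92
mug_mid side [ 0.608 -0.158  0.   ] 0.5
bottle_mid top [0.596 0.12  0.053] 0.52
bottle_mid side [0.6   0.123 0.056] 0.63
saucers top [ 0.814 -0.035 -0.003] 0.94
saucers side [ 0.814 -0.035  0.001] 0.69
saucers side [0.62  0.231 0.039] 0.15
canister top [ 0.412  0.467 -0.001] 0.6
canister side [0.413 0.468 0.004] 0.76
napkins top [ 0.391 -0.468  0.003] 0.57
napkins side [ 0.388 -0.469  0.003] 0.84
```

View pics/end.png

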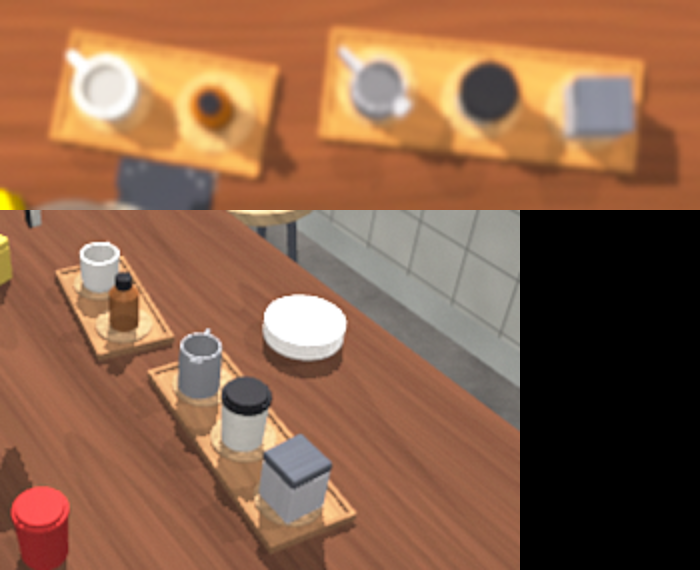

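The picture shows all five standing upright near the middle of their coasters, within about 5 mm by the networks' estimates. The bystanders and look-alikes haven't moved, and the gripper is clear.

```bash
python3 -c "
from station import arm
print(arm.job_done())"
```

```text
the job is handed in; nothing more can be done
None
```

The job is handed in at about 31 s on the robot's clock: the tin, cup and jug stand on the long tray and the mug and bottle on the short one, each upright within about 5 mm of its coaster's middle by the last pictures, with nothing else moved.

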